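# Uncover the sauce on the turning fondue carousel

### The arm

A 7-joint arm with a two-finger parallel gripper is mounted at the origin on the work surface. World frame = base frame: x ahead of the robot, y to its left, z up, the work surface at z = 0. Lengths are in m, angles in rad, forces in N, time in s.
With the tool pointing down it reaches from about 0.4 to 0.85 m from the base axis. Payload 10.4 kg.
Tool frame: the origin (TCP) lies between the finger pads, 19 mm behind the fingertips; this is the grasp point; z points along the fingers, y is the line along which they close (so a half turn about z gives the same grasp; the last joint's range is limited). The gripper opens to 87 mm and grips with 3 to 60 N. Pads are 19 mm wide; open, the fingers measure 117 mm over their backs; the gripper's body (75 mm by 190 mm) begins 51 mm behind the grasp point.
Start: joints at [-1.173, 0.332, -0.065, 1.46, 0.022, 1.35, -0.088], TCP at [0.255, 0.571, 0.241] pointing down, gripper open.
Joint ranges: [-2.6, 2.6], [-0.5, 2.12], [-1.47, 1.34], [0.16, 2.42], [-1.27, 4.41], [0.06, 2.06], [-2.6, 2.6]. Speed limits (rad/s): [2.22, 2.22, 2.79, 2.79, 3.14, 3.14, 3.14].

### API

Orientations are given as a unit quaternion [w, x, y, z].
In Python, from rig import env, cams, finder gives the robot as it stands.
- The arm moves only by the tool carry_out, never from a script. Its argument "rows" is text: rows parted by semicolons, each of 6 numbers parted by spaces: the shift along the world's x, y, z normalised to -1 to 1, where 1 is 1 m, then the turn, a rotation vector about the world's x, y, z normalised to -1 to 1, where 1 is 0.5 rad. In form: tx ty tz rx ry rz; .... A call has 1 to 12 rows; each row is the pose to reach, as a shift and turn from the pose commanded when the call began; what a row does not reach only later rows make up. A row lasts 1/10 s, in which the tool goes at most 50 mm and 8.59 degrees, less where a joint would pass 70% of its speed; a pose out of reach is approached as far as the arm can. A call with a number of a shift or a turn outside -1 to 1 is refused whole. A call with a gripper value outside its range is refused whole. "fingers" is the opening, from 0 (shut) to 1 (fully open), set as the call begins (left out, the last holds). The fingers move at their own pace and stop on an object; "squeeze" is the grip in N (left out, the last holds). Time passes only in rows, so rows that repeat a pose let the fingers close. It gives the time, the measured TCP pose, the force, the opening and the grip force at its end, in the units of the state.
- env.get_state(): the state, without advancing time (a new reading comes with each control period).
- cams.grab_frame(name): name is "scene" or "top" or "wrist"; returns the picture (400x640x3 uint8, red, green, blue); there is no depth.
- cams.camera_info(name): a dict with "intrinsics" (3x3 intrinsics, pixels), "rvec" (rotation vector, rad) and "tvec" (3), from world to camera coordinates, as OpenCV has them. Camera axes: x right, y down, z forward; pixel columns grow to the right and rows downward; lengths in m; the calibration is good to about 2 mm. A picture is of the moment at which its call begins: read the wrist's pose just before it. camera_info takes no time and is no camera call; for the wrist camera it gives the pose at the moment of the call.
- env.job_done(): hands the job in; it is judged then, once.
Trained networks look in the newest picture that a camera, given by its name, has taken for a name from the list of things; names that differ only in an ending like _2 or _b are one class to them, and where a whole thing is asked for, a point or a joint stands for the part that bears it (a point fixed in the world has none). Each returns a list of dicts, best first, with "p" (0 to 1); they miss things now and then, are a little off and sometimes report something else, mostly with a low value. They report only what shows in the picture. A call takes as long as a camera call. They do not tell look-alikes from the thing itself.
- finder.recognise(camera, thing): "box" ([left, top, right, bottom] in pixels, round what is visible of it).
- finder.trace(camera, thing): "mask" (400x640 bool, what is visible of it) and "box" ([left, top, right, bottom] in pixels, round what is visible of it).
- finder.mark_of(camera, thing): "position" ([column, row] in pixels: a listed point, or the origin of a listed thing).
The state is a dict: "t": time; "joints": joint angles; "qvel": joint speeds; "joint_efforts": joint torques, N m; "position": TCP position; "tcp_rot": TCP orientation; "wrist_force": force on the tool from outside, world axes, zero at the start; "torque": the same for the moment, N m; "grip_width": finger opening in m; "gripper_force": force on a finger pad.
Only numpy, scipy, OpenCV 4.12 (cv2) and the standard library are available. Lean on these libraries where they do the work, as an engineer would, in place of code of your own. Each camera call takes 0.05 s, during which the arm holds its last target. There are 200 camera calls.

### The job

Uncover the sauce in passing, as a good host does, so the guests can go on serving themselves: push against a peg of the fondue carousel so that it turns on its own, either way round, at about one turn in eight seconds, and take your hand off it. Then go along with the black sauce pot as it travels: keep your open fingers around the wooden knob of its lid, centred on it and without touching anything, for a good five seconds, and only then close on the knob and lift the lid straight off while the carousel is still turning. Finish holding the lid level, at least a hand's breadth above the pot, with the dishes still upright in their wells, the glass never touched and nothing else on the ledge disturbed.

Things in the scene. Friction and masses are not known exactly. Their poses are not given: they have to be found in the camera images.
- carousel_base: Fixed black foot of the fondue carousel, 190 mm across; origin on the upright turning axis, at the ledge surface, z up. On it turns a round light-beech tray, 350 mm across, its top 32 mm above the ledge, with four dish wells (walnut collars 94 mm across, 8 mm high) centred 120 mm from the axis, one every 90 degrees, and a steel tealight cup (58 mm across, 22 mm high) in the middle.
- carousel (a joint): Angle of the tray in rad, 0 at the start, growing counter-clockwise seen from above; free ball bearing, no stops. Tray nominal 1.4 kg, with dishes 0.037 kg m2 about the axis; bearing drag 0.001 N m per rad/s plus 0.0004 N m dry friction: once pushed it coasts, losing about a third of its speed in ten seconds.
- peg0 (a point): Centre of the top face of turning peg 0: an upright walnut peg on the tray, 20 mm thick and 50 mm high (top 82 mm above the ledge), 150 mm from the axis, midway between two wells; pegs 0 to 3 follow each other counter-clockwise every 90 degrees and turn with the tray.
- peg1 (a point): Centre of the top face of turning peg 1: an upright walnut peg on the tray, 20 mm thick and 50 mm high (top 82 mm above the ledge), 150 mm from the axis, midway between two wells; pegs 0 to 3 follow each other counter-clockwise every 90 degrees and turn with the tray.
- peg2 (a point): Centre of the top face of turning peg 2: an upright walnut peg on the tray, 20 mm thick and 50 mm high (top 82 mm above the ledge), 150 mm from the axis, midway between two wells; pegs 0 to 3 follow each other counter-clockwise every 90 degrees and turn with the tray.
- peg3 (a point): Centre of the top face of turning peg 3: an upright walnut peg on the tray, 20 mm thick and 50 mm high (top 82 mm above the ledge), 150 mm from the axis, midway between two wells; pegs 0 to 3 follow each other counter-clockwise every 90 degrees and turn with the tray.
- sauce_pot: Matte black sauce ramekin, the one with the lid, nominal 0.22 kg, 80 mm across the rim and 46 mm high, walls 4 mm; origin at the centre of its underside, z up. It stands loose in one of the carousel's four wells.
- lid: Matte black lid of the sauce pot, nominal 0.15 kg: flange 84 mm across, 6 mm thick, lying loose on the pot's rim, with a plug 62 mm across reaching 6 mm down into the mouth and a round light-wood knob on top, 30 mm thick, 36 mm high (top 120 mm above the ledge). Origin at the centre of the flange's underside, 78 mm above the ledge when seated; z up.
- lid_knob (a point): Point on the axis of the lid's knob, 23 mm above the flange's upper face (107 mm above the ledge when seated): where the TCP belongs for gripping the knob from above. 120 mm from the carousel's axis.
- open_pot: Open matte black ramekin with a pale inner floor, no lid, 0.22 kg, 80 mm across the rim and 46 mm high, walls 4 mm; origin at the centre of its underside, z up. It stands loose in one of the carousel's four wells.
- glass_a: Open clear glass ramekin, 0.22 kg, 80 mm across the rim and 46 mm high, walls 4 mm; origin at the centre of its underside, z up. It stands loose in one of the carousel's four wells.
- glass_b: Second open clear glass ramekin, 0.22 kg, 80 mm across the rim and 46 mm high, walls 4 mm; origin at the centre of its underside, z up. It stands loose in one of the carousel's four wells.
- caquelon: Cast-iron fondue pot, matte black, 200 mm across and 80 mm high with a side handle 215 mm from its centre, standing on a steel stand 90 mm high to the robot's right; origin at the centre of its underside. To be left alone.
- fork_holder: Round wooden holder, 110 mm across, with six upright fondue forks with coloured ends, 212 mm high; origin at the centre of its underside. To be left alone.
- pepper_mill: Turned wooden pepper mill, 60 mm across, 190 mm high; origin at the centre of its underside. To be left alone.
Mind the look-alikes: they are no part of the job. Leave any green look-alike of the lid alone.

How it is judged:
By the outcome, as a careful person would: the job done as asked, in the order asked, and still so for the second after the job is handed in, while the arm keeps its last pose, push and grip.
It also fails if it takes over 54 s, if anything falls off the work surface, if the arm or the gripper's body presses on something with over 40 N, if the wrist force passes 120 N, or if a joint passes its speed limit or range.

## Working session

There is one attempt and no reset: what is moved stays moved. The work goes in short steps, Python scripts to look and compute and a tool call to move; the robot and the scene stay as the last step left them, time stands still between calls to the robot, and variables do not carry over. Pictures are saved under pics/ and viewed, at most 10 in all, crops included, and the job is handed in when it is done.

Besides the shell and the picture viewer there is one more tool, called after ">>>" as a command line: name --argument value ..., lists and objects as JSON in quotes. carry_out: Moves the arm, as the interface text tells. Its arguments: {"type":"object","properties":{"rows":{"type":"string"},"fingers":{"type":"number"},"squeeze":{"type":"number"}},"required":["rows"]}

```bash
ls; mkdir -p pics; cat > h.py <<'E'
import numpy as np, cv2
from rig import env, cams, finder
def snap(cam,name=None):
    im=cams.grab_frame(cam)
    if name: cv2.imwrite(f'pics/{name}.png',im[:,:,::-1])
    return im
def ray(cam,uv,z):
    c=cams.camera_info(cam); K=np.array(c['intrinsics'],float); R=cv2.Rodrigues(np.array(c['rvec'],float))[0]; t=np.array(c['tvec'],float).ravel()
    d=R.T@np.linalg.inv(K)@np.array([uv[0],uv[1],1.]); o=-R.T@t
    return o+d*(z-o[2])/d[2]
def proj(cam,P):
    c=cams.camera_info(cam)
    return cv2.projectPoints(np.array(P,float).reshape(-1,3),np.array(c['rvec'],float),np.array(c['tvec'],float),np.array(c['intrinsics'],float),None)[0].reshape(-1,2)
E
python3 - <<'E'
from h import *
np.set_printoptions(precision=4,suppress=True)
for cam in ('top','scene'):
    im=snap(cam,cam+'0')
    for n,z in [('carousel_base',0),('peg0',.082),('peg1',.082),('peg2',.082),('peg3',.082),('lid_knob',.107),('lid',.078),('open_pot',.036),('glass_a',.036),('caquelon',.09),('fork_holder',0),('pepper_mill',0)]:
        for r in finder.mark_of(cam,n)[:4]:
            print(cam,n,round(r['p'],2),np.array(r['position']).round(0),ray(cam,r['position'],z))
s=env.get_state();print(s['t'],s['position'],s['tcp_rot'],s['grip_width'])
E
```

```text
pics
top carousel_base 0.92 [292. 171.] [0.5436 0.0544 0.    ]
top carousel_base 0.4 [252. 190.] [0.4851 0.1773 0.    ]
top peg0 0.97 [338. 142.] [ 0.6177 -0.0842  0.082 ]
top peg0 0.9 [323. 209.] [ 0.4196 -0.0389  0.082 ]
top peg0 0.62 [251. 191.] [0.4738 0.1691 0.082 ]
top peg0 0.58 [267. 126.] [0.6673 0.1233 0.082 ]
top peg1 0.97 [338. 142.] [ 0.6177 -0.0842  0.082 ]
top peg1 0.9 [323. 209.] [ 0.4196 -0.0389  0.082 ]
top peg1 0.62 [251. 191.] [0.4738 0.1691 0.082 ]
top peg1 0.58 [267. 126.] [0.6673 0.1233 0.082 ]
top peg2 0.97 [338. 142.] [ 0.6177 -0.0842  0.082 ]
top peg2 0.9 [323. 209.] [ 0.4196 -0.0389  0.082 ]
top peg2 0.62 [251. 191.] [0.4738 0.1691 0.082 ]
top peg2 0.58 [267. 126.] [0.6673 0.1233 0.082 ]
top peg3 0.97 [338. 142.] [ 0.6177 -0.0842  0.082 ]
top peg3 0.9 [323. 209.] [ 0.4196 -0.0389  0.082 ]
top peg3 0.62 [251. 191.] [0.4738 0.1691 0.082 ]
top peg3 0.58 [267. 126.] [0.6673 0.1233 0.082 ]
top lid_knob 0.98 [222. 278.] [0.2265 0.2449 0.107 ]
top lid_knob 0.88 [183. 210.] [0.4184 0.3588 0.107 ]
top lid_knob 0.6 [285. 208.] [0.4221 0.0704 0.107 ]
top lid 0.84 [222.
[... 1452 characters left out ...]
0.4327 0.0725 0.107 ]
scene lid_knob 0.55 [459. 240.] [0.5157 0.3837 0.107 ]
scene lid 0.94 [360. 205.] [0.4222 0.072  0.078 ]
scene lid 0.72 [461. 247.] [0.508  0.3918 0.078 ]
scene lid 0.7 [428. 200.] [0.3182 0.2641 0.078 ]
scene open_pot 0.69 [312. 261.] [0.6702 0.0117 0.036 ]
scene open_pot 0.33 [457. 293.] [0.6415 0.409  0.036 ]
scene glass_a 0.79 [305. 225.] [ 0.5275 -0.0749  0.036 ]
scene glass_a 0.66 [373. 254.] [0.5798 0.1635 0.036 ]
scene caquelon 0.62 [201. 171.] [ 0.4459 -0.5104  0.09  ]
scene fork_holder 0.92 [198. 237.] [ 0.6657 -0.386   0.    ]
scene pepper_mill 0.96 [459. 292.] [0.6007 0.4138 0.    ]
1.3 [0.2553 0.5705 0.2412] [0.     0.2089 0.9779 0.    ] 0.08738906436710873
```

View pictures.

View pics/top0.png

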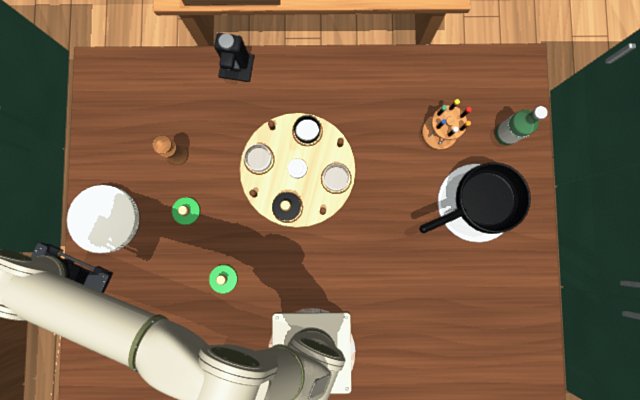

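View pics/scene0.png

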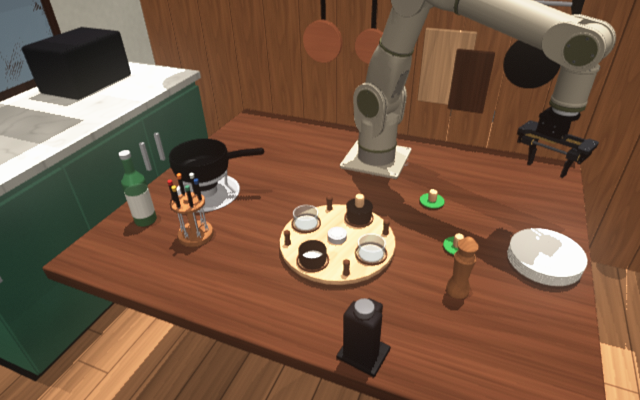

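```bash
python3 - <<'E'
import cv2,numpy as np
im=cv2.imread('pics/top0.png')[100:300,150:370]
cv2.imwrite('pics/crop1.png',cv2.resize(im,(660,600),interpolation=cv2.INTER_CUBIC))
from scipy.optimize import least_squares
from h import *
top=np.array([[.6177,-.0842],[.4196,-.0389],[.4738,.1691],[.6673,.1233]])
sc=np.array([[.6235,-.0886],[.425,-.0235],[.497,.1703],[.6811,.1143]])
for P in (top,sc,(top+sc)/2):
    c=P.mean(0); print(c,np.linalg.norm(P-c,axis=1),np.degrees(np.arctan2(*(P-c).T[::-1])))
for c in('top','scene'):
    i=cams.camera_info(c);R=cv2.Rodrigues(np.array(i['rvec']))[0];print(c,-R.T@np.ravel(i['tvec']),i['intrinsics'])
E
```

```text
[0.5446   0.042325] [0.14612387 0.14907213 0.14520517 0.14701102] [ -59.98276427 -146.98418883  119.18203643   33.42253423]
[0.55665  0.043125] [0.14771729 0.14754868 0.14046922 0.14336556] [ -63.0923578  -153.15709013  115.12839609   29.76594865]
[0.550625 0.042725] [0.14686649 0.14809528 0.14274786 0.14511439] [ -61.54599434 -150.05477204  117.18883113   31.61720211]
top [ 0.31046792 -0.04215611  1.54177753] [[505.14895636   0.         325.25540775]
 [  0.         505.14895636 194.73129102]
 [  0.           0.           1.        ]]
scene [1.49976025 0.39879026 0.91255818] [[442.96070581   0.         318.66530236]
 [  0.         442.96070581 201.0058789 ]
 [  0.           0.           1.        ]]
```

The top picture shows the carousel centred near (297,170). There are three lid-like things: the black lid with the wooden knob in a tray well at (286,206), and two green ones on the ledge at (185,210) and (222,279). Only the black one on the carousel fits the description. I'll confirm it in an enlarged crop and fit the tray's circle.

View pics/crop1.png

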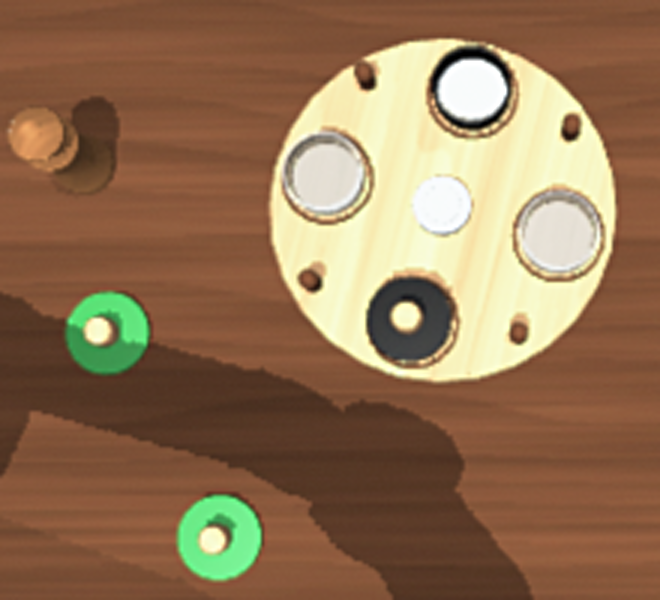

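```bash
python3 - <<'E'
from h import *
from scipy.optimize import least_squares
np.set_printoptions(precision=4,suppress=True)
for cam,c0 in (('top',(297,170)),('scene',(338,242))):
    im=cv2.imread(f'pics/{cam}0.png'); 
    hsv=cv2.cvtColor(im,cv2.COLOR_BGR2HSV).astype(int)
    m=((hsv[...,2]>170)).astype(np.uint8)
    n,l,st,_=cv2.connectedComponentsWithStats(m)
    k=np.argmax([st[i,4]*(np.hypot(*(np.array([st[i,0]+st[i,2]/2,st[i,1]+st[i,3]/2])-c0))<30) if i else 0 for i in range(n)])
    cnt=max(cv2.findContours((l==k).astype(np.uint8),cv2.RETR_EXTERNAL,cv2.CHAIN_APPROX_NONE)[0],key=len)
    hull=cv2.convexHull(cnt)
    pts=cnt.reshape(-1,2).astype(float)
    P=np.array([ray(cam,p,.032)[:2] for p in pts])
    f=least_squares(lambda q:np.hypot(*(P-q[:2]).T)-q[2],[.55,.045,.175],loss='soft_l1',f_scale=.002)
    r=f.fun
    print(cam,st[k],f.x,np.abs(np.hypot(*(P-f.x[:2]).T)-f.x[2]).mean())
E
```

```text
top [ 240  113  116  114 8498] [0.5443 0.0386 0.1722] 0.010084926357189784
scene [ 279  204  117   79 5086] [0.5608 0.0454 0.1643] 0.019804216914906254
```

The crop confirms it: the black lid with the light knob at crop (407,316), which is top pixel (286,205), sits in a well; the green ones lie on the ledge. I'll go to a hover beside the peg at about 118°.

>>> carry_out --rows "0.196 -0.414 0.02 0 0 1;0.196 -0.414 0.02 0 0 1;0.196 -0.414 0.02 0 0 1;0.196 -0.414 0.02 0 0 1;0.196 -0.414 0.02 0 0 1;0.196 -0.414 0.02 0 0 1;0.196 -0.414 0.02 0 0 1;0.196 -0.414 0.02 0 0 1;0.196 -0.414 0.02 0 0 1;0.196 -0.414 0.02 0 0 1;0.196 -0.414 0.02 0 0 1;0.196 -0.414 0.02 0 0 1" --fingers 0

```text
t: 2.5
position: [0.4508, 0.1579, 0.2612]
tcp_rot: [-0.0, -0.04, 0.999, 0.0]
wrist_force: [-0.8, -0.1, -0.6]
grip_width: 0.0028
gripper_force: 0.0
```

```bash
python3 - <<'E'
from h import *
np.set_printoptions(precision=4,suppress=True)
s=env.get_state();print(s['t'],s['position'],s['tcp_rot'],s['grip_width'],s['joints'],s['qvel'])
snap('wrist','w1')
i=cams.camera_info('wrist');print(i)
for n,z in [('carousel_base',0),('peg0',.082),('lid_knob',.107)]:
    for r in finder.mark_of('wrist',n)[:5]:
        print(n,round(r['p'],2),np.array(r['position']).round(0),ray('wrist',r['position'],z))
E
```

```text
2.5 [0.4508 0.1579 0.2612] [-0.0001 -0.0403  0.9992  0.0003] 0.002841285972819937 [-0.6492 -0.0143  0.2159  1.8159  0.0025  1.3396  1.2174] [-0.0149  0.0024 -0.0149  0.0021  0.0006  0.0006  0.0023]
{'intrinsics': array([[279.438 ,   0.    , 320.7758],
       [  0.    , 279.438 , 197.6247],
       [  0.    ,   0.    ,   1.    ]]), 'rvec': array([-1.9873, -2.1565, -0.3112]), 'tvec': array([-0.1216, -0.4828,  0.2789])}
carousel_base 0.8 [242. 228.] [0.5502 0.0443 0.    ]
carousel_base 0.35 [313. 255.] [0.5886 0.1583 0.    ]
carousel_base 0.22 [239. 164.] [0.4512 0.0402 0.    ]
peg0 0.8 [151. 142.] [ 0.4181 -0.037   0.082 ]
peg0 0.78 [326. 198.] [0.4671 0.1666 0.082 ]
peg0 0.62 [242. 226.] [0.5121 0.0667 0.082 ]
peg0 0.57 [128. 290.] [ 0.6167 -0.0841  0.082 ]
lid_knob 0.68 [239. 164.] [0.4299 0.0693 0.107 ]
lid_knob 0.62 [486. 167.] [0.4119 0.3328 0.107 ]
```

View pics/w1.png

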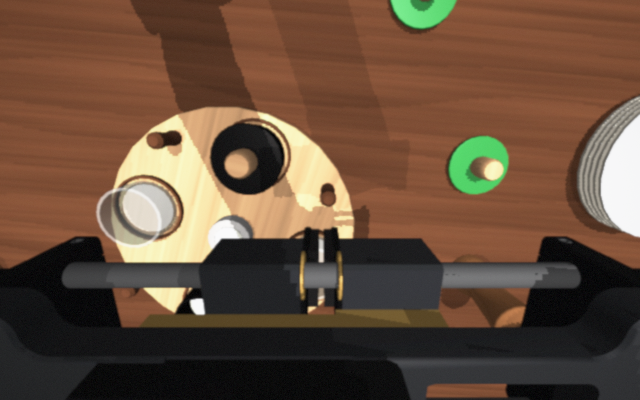

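The wrist view shows the black lid's knob near (239,163), the peg I mean to push at (328,190), and another peg at (160,140). The estimates agree on the axis at about (0.544, 0.0415), the peg at 121° and the lid at 166°. Next I go down behind the peg, on the lid's side.

>>> carry_out --rows "-0.0115 -0.007 -0.03 0 0 0.4;-0.0115 -0.007 -0.06 0 0 0.8;-0.0115 -0.007 -0.09 0 0 0.8;-0.0115 -0.007 -0.11 0 0 0.8;-0.0115 -0.007 -0.13 0 0 0.8;-0.0115 -0.007 -0.15 0 0 0.8;-0.0115 -0.007 -0.17 0 0 0.8;-0.0115 -0.007 -0.186 0 0 0.8;-0.0115 -0.007 -0.186 0 0 0.8;-0.0115 -0.007 -0.186 0 0 0.8" --fingers 0

```text
t: 3.7
position: [0.4397, 0.15, 0.0756]
tcp_rot: [-0.0, -0.238, 0.971, 0.0]
wrist_force: [0.3, 1.1, 0.1]
grip_width: 0.0002
gripper_force: 0.0
```

```bash
python3 - <<'E'
from h import *
s=env.get_state();print(s['t'],s['position'],s['tcp_rot'],s['joints'])
snap('wrist','w2'); snap('scene','s2')
a=cv2.imread('pics/w2.png');b=cv2.imread('pics/s2.png')[150:300,240:440]
b=cv2.resize(b,(400,300),interpolation=cv2.INTER_CUBIC); a=cv2.resize(a,(480,300))[:,:400]
cv2.imwrite('pics/c2.png',np.hstack([a,b]))
i=cams.camera_info('wrist');R=cv2.Rodrigues(np.array(i['rvec']))[0];print(-R.T@np.ravel(i['tvec']),R[2])
# push deltas from commanded start (0.4398,0.1494) about axis
A=np.array([.544,.0415]);p0=np.array([.4398,.1495]);r=p0-A
c=np.cumsum([2,1.8,1.8,2.3,2.9,3.4,3.9,4.3,4.6,4.76,4.76,4.76,3,1])
for x in c:
    t=-np.radians(x);d=np.array([[np.cos(t),-np.sin(t)],[np.sin(t),np.cos(t)]])@r-r;print(x,d.round(4))
E
```

```text
3.7 [0.43966346 0.15002821 0.07555393] [-1.85324878e-04 -2.37752348e-01  9.71325788e-01  9.36320671e-06] [-0.63624158  0.15151778  0.22352045  2.06615056 -0.0419027   0.92842147
  1.66082519]
[0.37142641 0.11446253 0.21874715] [ 0.25139474  0.13175631 -0.95887484]
2.0 [0.0038 0.0036]
3.8 [0.0074 0.0067]
5.6 [0.011  0.0097]
7.8999999999999995 [0.0158 0.0133]
10.799999999999999 [0.0221 0.0176]
14.2 [0.0297 0.0223]
18.099999999999998 [0.0387 0.027 ]
22.4 [0.049  0.0316]
27.0 [0.0604 0.0355]
31.759999999999998 [0.0725 0.0387]
36.519999999999996 [0.0847 0.0408]
41.279999999999994 [0.0971 0.0419]
44.279999999999994 [0.105  0.0421]
45.279999999999994 [0.1076 0.042 ]
```

View pics/c2.png

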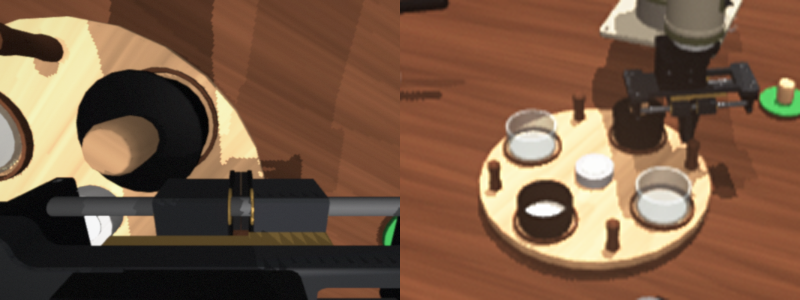

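The closed fingers stand just behind the peg (right panel, near (690,140)), and the lid is clear of the hand. Pushing clockwise.

>>> carry_out --rows "0.0038 0.0036 0 0 0 0;0.0074 0.0067 0 0 0 0;0.011 0.0097 0 0 0 0;0.0158 0.0133 0 0 0 0;0.0221 0.0176 0 0 0 0;0.0297 0.0223 0 0 0 0;0.0387 0.027 0 0 0 0;0.049 0.0316 0 0 0 0;0.0604 0.0355 0 0 0 0;0.0725 0.0387 0 0 0 0;0.0847 0.0408 0 0 0 0;0.0971 0.0419 0 0 0 0"

```text
t: 5.0
position: [0.538, 0.192, 0.0751]
tcp_rot: [0.0, -0.238, 0.971, 0.0]
wrist_force: [0.0, -0.4, 0.1]
grip_width: 0.0007
gripper_force: 0.0
```

>>> carry_out --rows "0.009 0.001 0.04 0 0 0;0.012 0.002 0.09 0 0 0;0.012 0.002 0.13 0 0 0;0.012 0.002 0.15 0 0 0" --fingers 1

```text
t: 5.4
position: [0.5508, 0.194, 0.2295]
tcp_rot: [0.003, -0.237, 0.971, 0.001]
wrist_force: [1.1, 0.2, -0.3]
grip_width: 0.0246
gripper_force: 0.0
```

```bash
cat > look.py <<'E'
from h import *
import pickle,sys,os
np.set_printoptions(precision=4,suppress=True)
def look(tag,cams_=('top','scene','wrist')):
    out=[]
    for c in cams_:
        s=env.get_state();t=s['t'];ci=cams.camera_info(c)
        im=cams.grab_frame(c);cv2.imwrite(f'pics/{tag}_{c}.png',im[:,:,::-1])
        ks=[(r['p'],ray2(ci,r['position'],.107),r['position']) for r in finder.mark_of(c,'lid_knob')]
        ks=[k for k in ks if np.hypot(*(k[1][:2]-[.544,.0415]))<.16]
        print(tag,c,'%.3f'%t,'tcp',np.array(s['position']),[(round(k[0],2),k[1][:2],np.degrees(np.arctan2(k[1][1]-.0415,k[1][0]-.544)).round(1),np.hypot(*(k[1][:2]-[.544,.0415])).round(3)) for k in ks])
        out.append((c,t,ci,ks,s))
    L=pickle.load(open('log.pkl','rb')) if os.path.exists('log.pkl') else []
    pickle.dump(L+out,open('log.pkl','wb'))
def ray2(c,uv,z):
    K=np.array(c['intrinsics'],float); R=cv2.Rodrigues(np.array(c['rvec'],float))[0]; t=np.array(c['tvec'],float).ravel()
    d=R.T@np.linalg.inv(K)@np.array([uv[0],uv[1],1.]); o=-R.T@t
    return o+d*(z-o[2])/d[2]
E
python3 - <<'E'
from look import *
look('a')
print(env.get_state()['joints'],env.get_state()['t'],env.get_state()['grip_width'])
E
```

```text
a top 5.400 tcp [0.5508 0.194  0.2295] [(0.78, array([0.4991, 0.1571]), np.float64(111.2), np.float64(0.124))]
a scene 5.500 tcp [0.551  0.1942 0.2289] [(0.57, array([0.5369, 0.162 ]), np.float64(93.4), np.float64(0.121))]
a wrist 5.600 tcp [0.5492 0.1936 0.2249] [(0.81, array([0.5303, 0.1571]), np.float64(96.8), np.float64(0.116))]
[-0.6245  0.2465  0.2458  1.6169 -0.0618  1.2882  1.6816] 5.7 0.04856875130527986
```

```bash
cat > fit.py <<'E'
from look import *
from scipy.optimize import least_squares
k=.001/.037; d=.0004/.037; T0=5.4
def ang(q,t):  # q: th0,w0 at T0 (speed magnitude, clockwise)
    s=np.asarray(t)-T0
    return q[0]-((q[1]+d/k)*(1-np.exp(-k*s))/k-d/k*s)
def pos(q,t):
    a=ang(q,t); return np.array([q[2]+.12*np.cos(a),q[3]+.12*np.sin(a)]).T
def wn(q,t): return (q[1]+d/k)*np.exp(-k*(t-T0))-d/k
SIG={'top':.004,'scene':.006,'wrist':.002}
def fit(prior=(.544,.0415),sp=.002,tmin=0,verbose=True):
    L=[(c,t,ks[0][1][:2]) for c,t,ci,ks,s in pickle.load(open('log.pkl','rb')) if ks and t>=tmin]
    def res(q):
        r=[(pos(q,t)-p)/SIG[c] for c,t,p in L]
        return np.concatenate(r+[(np.array(q[2:])-prior)/sp,[(q[1]-.83)/.05]])
    f=least_squares(res,[np.radians(111),.83,*prior],loss='soft_l1')
    if verbose:
        print('fit th0 %.1f w0 %.3f axis %.4f %.4f'%(np.degrees(f.x[0]),*f.x[1:]))
        for c,t,p in L: print(' ',c,'%.2f'%t,(1000*(p-pos(f.x,t))).round(1))
    return f.x
def rows(q,t,cmd,zs,off=(0,0)):
    ts=t+.1*np.arange(1,len(zs)+1); P=pos(q,ts)+np.array(off)
    print('; '.join('%.4f %.4f %.4f 0 0 0'%(x-cmd[0],y-cmd[1],z-cmd[2]) for (x,y),z in zip(P,zs)))
    print('final cmd',P[-1],zs[-1],'t',ts[-1],'ang',np.degrees(ang(q,ts[-1])),'w',wn(q,ts[-1]))
E
python3 - <<'E'
from fit import *
q=fit(); s=env.get_state(); print(s['t'],s['position'])
rows(q,s['t'],(.5489,.1934,.225),[.215,.2,.19]+[.18]*9)
E
```

```text
fit th0 106.3 w0 0.837 axis 0.5440 0.0405
  top 5.40 [-11.3   1.4]
  scene 5.50 [16.7  3.9]
  wrist 5.60 [ 0.3 -2.6]
5.7 [0.5485 0.1933 0.2237]
0.0009 -0.0330 -0.0100 0 0 0; 0.0107 -0.0339 -0.0250 0 0 0; 0.0204 -0.0356 -0.0350 0 0 0; 0.0299 -0.0380 -0.0450 0 0 0; 0.0391 -0.0413 -0.0450 0 0 0; 0.0480 -0.0452 -0.0450 0 0 0; 0.0565 -0.0498 -0.0450 0 0 0; 0.0645 -0.0550 -0.0450 0 0 0; 0.0721 -0.0609 -0.0450 0 0 0; 0.0792 -0.0673 -0.0450 0 0 0; 0.0857 -0.0742 -0.0450 0 0 0; 0.0916 -0.0816 -0.0450 0 0 0
final cmd [0.6405 0.1118] 0.18 t 6.9 ang 36.43827211682641 w 0.7879596954918143
```

>>> carry_out --rows "0.001 -0.033 -0.010 0 0 0; 0.0107 -0.034 -0.025 0 0 0; 0.0204 -0.0356 -0.035 0 0 0; 0.030 -0.038 -0.045 0 0 0; 0.039 -0.0413 -0.045 0 0 0; 0.048 -0.0452 -0.045 0 0 0; 0.0565 -0.05 -0.045 0 0 0; 0.0645 -0.055 -0.045 0 0 0; 0.072 -0.061 -0.045 0 0 0; 0.079 -0.0673 -0.045 0 0 0; 0.0857 -0.0742 -0.045 0 0 0; 0.0916 -0.0816 -0.045 0 0 0"

```text
t: 6.9
position: [0.641, 0.1111, 0.1803]
tcp_rot: [-0.0, -0.237, 0.971, 0.0]
wrist_force: [-0.1, -0.0, 0.3]
grip_width: 0.0868
gripper_force: 0.0
```

```bash
python3 - <<'E'
from fit import *
s=env.get_state();print(s['position'],s['tcp_rot'],s['joints'],s['grip_width'])
look('b',('wrist','top'))
q=fit(); s=env.get_state(); print(s['t'],s['position'])
rows(q,s['t'],(.6405,.1118,.18),[.18]*12)
E
```

```text
[0.641  0.1111 0.1803] [-0.     -0.2373  0.9714  0.    ] [-0.4623  0.4301  0.2948  1.4822 -0.1281  1.2483  1.8978] 0.08679367506516462
b wrist 6.900 tcp [0.641  0.1111 0.1803] [(0.92, array([0.645 , 0.1064]), np.float64(32.7), np.float64(0.12))]
b top 7.000 tcp [0.6412 0.1099 0.1802] [(0.65, array([0.6427, 0.1051]), np.float64(32.8), np.float64(0.117))]
fit th0 106.4 w0 0.869 axis 0.5440 0.0404
  top 5.40 [-10.9   1.6]
  scene 5.50 [16.7  4. ]
  wrist 5.60 [-0.  -2.5]
  wrist 6.90 [ 1.5 -1.1]
  top 7.00 [-5.9  6. ]
7.1 [0.6405 0.1116 0.1802]
0.0163 -0.0304 0.0000 0 0 0; 0.0192 -0.0396 0.0000 0 0 0; 0.0214 -0.0490 0.0000 0 0 0; 0.0228 -0.0585 0.0000 0 0 0; 0.0235 -0.0680 0.0000 0 0 0; 0.0233 -0.0775 0.0000 0 0 0; 0.0225 -0.0870 0.0000 0 0 0; 0.0209 -0.0963 0.0000 0 0 0; 0.0186 -0.1054 0.0000 0 0 0; 0.0156 -0.1143 0.0000 0 0 0; 0.0119 -0.1229 0.0000 0 0 0; 0.0076 -0.1311 0.0000 0 0 0
final cmd [ 0.6481 -0.0193] 0.18 t 8.3 ang -29.833093952993117 w 0.7729501814131371
```

View pics/b_wrist.png

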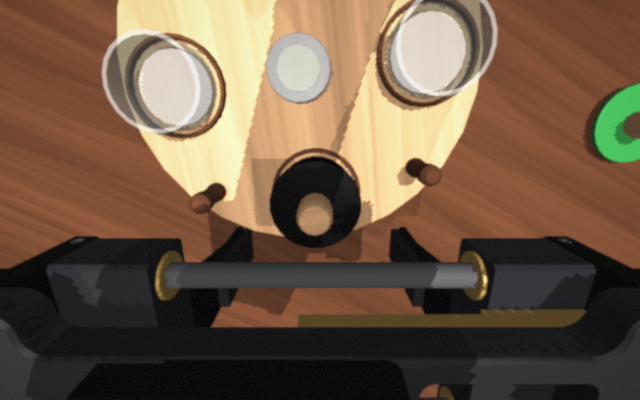

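In the wrist view the black lid's knob is at (315,215), just ahead of the gap between the open fingers, with the pegs at (205,198) and (425,172). I'll stay above it, follow on, and wind the last joint back.

>>> carry_out --rows "0.0163 -0.0304 0 0 0 -0.2; 0.0192 -0.0396 0 0 0 -0.4; 0.0214 -0.049 0 0 0 -0.6; 0.0228 -0.0585 0 0 0 -0.8; 0.0235 -0.068 0 0 0 -1; 0.0233 -0.0775 0 0 0 -1; 0.0225 -0.087 0 0 0 -1; 0.0209 -0.0963 0 0 0 -1; 0.0186 -0.1054 -0.005 0 0 -1; 0.0156 -0.1143 -0.01 0 0 -1; 0.0119 -0.1229 -0.015 0 0 -1; 0.0076 -0.1311 -0.015 0 0 -1"

```text
t: 8.3
position: [0.6472, -0.02, 0.1641]
tcp_rot: [-0.001, 0.01, 1.0, -0.0]
wrist_force: [0.2, -0.5, -0.2]
grip_width: 0.0871
gripper_force: 0.0
```

```bash
python3 - <<'E'
from fit import *
s=env.get_state();print(s['position'],s['tcp_rot'],s['joints'],s['grip_width'])
look('c',('wrist',))
q=fit(); s=env.get_state(); print(s['t'],s['position'])
c=pickle.load(open('log.pkl','rb'))[-1]; print('knob px',c[3][0][2],'tcp px',cv2.projectPoints(np.array([c[4]['position']]),np.array(c[2]['rvec']),np.array(c[2]['tvec']),np.array(c[2]['intrinsics']),None)[0].ravel())
rows(q,s['t'],(.6481,-.0193,.165),[.165]*12)
E
```

```text
[ 0.6472 -0.02    0.1641] [-0.0008  0.0103  0.9999 -0.    ] [-0.3558  0.4503  0.423   1.5137 -0.1914  1.2204  1.6462] 0.08713879908577932
c wrist 8.300 tcp [ 0.6472 -0.02    0.1641] [(0.66, array([ 0.648 , -0.0219]), np.float64(-31.4), np.float64(0.122))]
fit th0 106.9 w0 0.877 axis 0.5444 0.0403
  top 5.40 [-10.4   2. ]
  scene 5.50 [17.1  4.3]
  wrist 5.60 [ 0.3 -2.3]
  wrist 6.90 [ 0.8 -0.5]
  top 7.00 [-6.6  6.7]
  wrist 8.30 [ 0.5 -0.8]
8.4 [ 0.6474 -0.0212  0.1653]
knob px [317.7, 222.3] tcp px [320.0859 257.6585]
-0.0114 -0.0170 0.0000 0 0 0; -0.0176 -0.0239 0.0000 0 0 0; -0.0243 -0.0303 0.0000 0 0 0; -0.0314 -0.0361 0.0000 0 0 0; -0.0389 -0.0414 0.0000 0 0 0; -0.0468 -0.0460 0.0000 0 0 0; -0.0549 -0.0500 0.0000 0 0 0; -0.0633 -0.0534 0.0000 0 0 0; -0.0719 -0.0561 0.0000 0 0 0; -0.0806 -0.0582 0.0000 0 0 0; -0.0895 -0.0596 0.0000 0 0 0; -0.0983 -0.0603 0.0000 0 0 0
final cmd [ 0.5498 -0.0796] 0.165 t 9.600000000000001 ang -87.40976197809267 w 0.740068966006567
```

View pics/c_wrist.png

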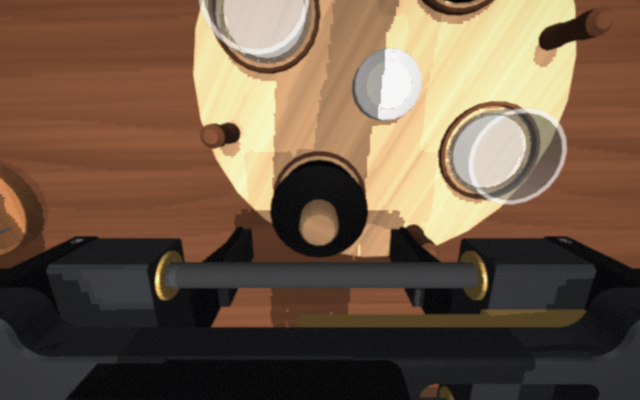

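The knob at (318,222) is centred between the fingers (the TCP's column is 320), and the fit residuals are below 1 mm. I'll sync over the knob and go down around it.

```bash
python3 - <<'E'
from fit import *
q=fit(verbose=False); s=env.get_state(); 
rows(q,s['t'],(.6481,-.0193,.165),[.165,.165,.165,.158,.15,.142,.134,.126,.119,.113,.11,.11])
print(pos(q,9.65)-[.6481,-.0193])
E
```

```text
-0.0114 -0.0170 0.0000 0 0 0; -0.0176 -0.0239 0.0000 0 0 0; -0.0243 -0.0303 0.0000 0 0 0; -0.0314 -0.0361 -0.0070 0 0 0; -0.0389 -0.0414 -0.0150 0 0 0; -0.0468 -0.0460 -0.0230 0 0 0; -0.0549 -0.0500 -0.0310 0 0 0; -0.0633 -0.0534 -0.0390 0 0 0; -0.0719 -0.0561 -0.0460 0 0 0; -0.0806 -0.0582 -0.0520 0 0 0; -0.0895 -0.0596 -0.0550 0 0 0; -0.0983 -0.0603 -0.0550 0 0 0
final cmd [ 0.5498 -0.0796] 0.11 t 9.600000000000001 ang -87.40976197809267 w 0.740068966006567
[-0.1028 -0.0604]
```

>>> carry_out --rows "-0.0114 -0.017 0 0 0 0; -0.0176 -0.0239 0 0 0 0; -0.0243 -0.0303 0 0 0 0; -0.0314 -0.0361 -0.007 0 0 0; -0.0389 -0.0414 -0.015 0 0 0; -0.0468 -0.046 -0.023 0 0 0; -0.0549 -0.05 -0.031 0 0 0; -0.0633 -0.0534 -0.039 0 0 0; -0.0719 -0.0561 -0.046 0 0 0; -0.0806 -0.0582 -0.052 0 0 0; -0.0895 -0.0596 -0.055 0 0 0; -0.102 -0.0604 -0.055 0 0 0"

```text
t: 9.6
position: [0.5454, -0.0797, 0.1098]
tcp_rot: [-0.0, 0.01, 1.0, -0.0]
wrist_force: [0.8, 0.4, 0.3]
grip_width: 0.0871
gripper_force: 0.0
```

```bash
python3 - <<'E'
from fit import *
s=env.get_state();print(s['position'],s['joints'])
look('d',('wrist',))
q=fit(); s=env.get_state(); print(s['t'],s['position'])
rows(q,s['t'],(.6481-.102,-.0193-.0604,.11),[.11]*12)
c=pickle.load(open('log.pkl','rb'))[-1]; print('knob px',[k[2] for k in c[3]],'tcp px',cv2.projectPoints(np.array([c[4]['position']]),np.array(c[2]['rvec']),np.array(c[2]['tvec']),np.array(c[2]['intrinsics']),None)[0].ravel())
E
```

```text
[ 0.5454 -0.0797  0.1098] [-0.321   0.2982  0.4468  1.8334 -0.1474  1.0428  1.7333]
d wrist 9.600 tcp [ 0.5454 -0.0797  0.1098] [(0.78, array([ 0.5494, -0.0824]), np.float64(-87.5), np.float64(0.124))]
fit th0 107.0 w0 0.878 axis 0.5444 0.0397
  top 5.40 [-10.2   2.6]
  scene 5.50 [17.4  4.9]
  wrist 5.60 [ 0.5 -1.7]
  wrist 6.90 [ 0.9 -0.1]
  top 7.00 [-6.5  7.1]
  wrist 8.30 [ 0.5 -0.3]
  wrist 9.60 [-0.3 -2.3]
9.7 [ 0.5448 -0.0799  0.1103]
-0.0141 0.0001 0.0000 0 0 0; -0.0228 0.0013 0.0000 0 0 0; -0.0313 0.0031 0.0000 0 0 0; -0.0397 0.0056 0.0000 0 0 0; -0.0478 0.0086 0.0000 0 0 0; -0.0557 0.0122 0.0000 0 0 0; -0.0632 0.0164 0.0000 0 0 0; -0.0704 0.0210 0.0000 0 0 0; -0.0773 0.0262 0.0000 0 0 0; -0.0837 0.0318 0.0000 0 0 0; -0.0897 0.0378 0.0000 0 0 0; -0.0952 0.0441 0.0000 0 0 0
final cmd [ 0.4509 -0.0356] 0.11 t 10.899999999999999 ang -141.13747692099003 w 0.7013573114101043
knob px [[315.5, 261.6]] tcp px [320.0068 257.6612]
```

View pics/d_wrist.png

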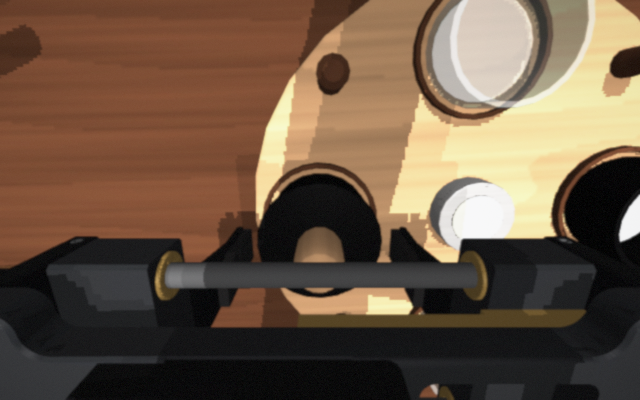

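The knob is between the open fingers; the lid's disc is centred at column 320 between the pads (240 and 400). The model predicted -87.4° and the view gives -87.5°. I'll keep going along with it.

>>> carry_out --rows "-0.0141 0.0001 0 0 0 0; -0.0228 0.0013 0 0 0 0; -0.0313 0.0031 0 0 0 0; -0.0397 0.0056 0 0 0 0; -0.0478 0.0086 0 0 0 0; -0.0557 0.0122 0 0 0 0; -0.0632 0.0164 0 0 0 0; -0.0704 0.021 0 0 0 0; -0.0773 0.0262 0 0 0 0; -0.0837 0.0318 0 0 0 0; -0.0897 0.0378 0 0 0 0; -0.0952 0.0441 0 0 0 0"

```text
t: 10.9
position: [0.4504, -0.0351, 0.1103]
tcp_rot: [0.0, 0.01, 1.0, 0.0]
wrist_force: [0.1, 0.0, -0.7]
grip_width: 0.0871
gripper_force: 0.0
```

```bash
python3 - <<'E'
from fit import *
q=fit(verbose=False); s=env.get_state(); print(s['t'],s['position'],pos(q,s['t']),s['joints'],s['wrist_force'])
cmd=(.5461-.0952,-.0797+.0441,.11)
rows(q,s['t'],cmd,[.11]*12)
t=s['t']+1.25; print('lead row',pos(q,t)-cmd[:2])
E
```

```text
10.9 [ 0.4504 -0.0351  0.1103] [ 0.4509 -0.0356] [-0.4218  0.068   0.4146  2.0752 -0.0326  1.0044  1.5594] [ 0.1036  0.0405 -0.7375]
-0.0050 0.0068 0.0000 0 0 0; -0.0096 0.0138 0.0000 0 0 0; -0.0136 0.0211 0.0000 0 0 0; -0.0171 0.0286 0.0000 0 0 0; -0.0200 0.0363 0.0000 0 0 0; -0.0224 0.0442 0.0000 0 0 0; -0.0243 0.0521 0.0000 0 0 0; -0.0256 0.0602 0.0000 0 0 0; -0.0263 0.0683 0.0000 0 0 0; -0.0265 0.0763 0.0000 0 0 0; -0.0262 0.0844 0.0000 0 0 0; -0.0253 0.0923 0.0000 0 0 0
final cmd [0.4256 0.0567] 0.11 t 12.100000000000001 ang -188.14446907684453 w 0.6662106415566228
lead row [-0.0247  0.0963]
```

>>> carry_out --rows "-0.005 0.0068 0 0 0 0; -0.0096 0.0138 0 0 0 0; -0.0136 0.0211 0 0 0 0; -0.0171 0.0286 0 0 0 0; -0.02 0.0363 0 0 0 0; -0.0224 0.0442 0 0 0 0; -0.0243 0.0521 0 0 0 0; -0.0256 0.0602 0 0 0 0; -0.0263 0.0683 0 0 0 0; -0.0265 0.0763 0 0 0 0; -0.0262 0.0844 0 0 0 0; -0.0248 0.0955 0 0 0 0"

```text
t: 12.1
position: [0.4262, 0.0604, 0.1103]
tcp_rot: [-0.0, 0.011, 1.0, 0.0]
wrist_force: [-0.2, -0.2, 0.2]
grip_width: 0.0871
gripper_force: 0.0
```

```bash
python3 - <<'E'
from fit import *
s=env.get_state();print(s['position'],s['joints'],s['wrist_force'])
look('e',('wrist',))
q=fit(); s=env.get_state(); print(s['t'],s['position'])
cmd=(.4509-.0248,-.0356+.0955,.11)
rows(q,s['t'],cmd,[.11]*12)
E
```

```text
[0.4262 0.0604 0.1103] [-0.5436  0.0199  0.3014  2.1193 -0.0071  1.0033  1.3111] [-0.224  -0.2081  0.2323]
e wrist 12.100 tcp [0.4262 0.0604 0.1103] [(0.7, array([ 0.4099, -0.0298]), np.float64(-152.0), np.float64(0.152)), (0.64, array([0.4273, 0.0623]), np.float64(169.9), np.float64(0.119))]
fit th0 103.0 w0 0.824 axis 0.5387 0.0372
  top 5.40 [-12.6   3. ]
  scene 5.50 [15.5  6.1]
  wrist 5.60 [-0.8  0.2]
  wrist 6.90 [7.1 1.6]
  top 7.00 [-0.   8.2]
  wrist 8.30 [ 1.6 -6.2]
  wrist 9.60 [-11.8  -1.7]
  wrist 12.10 [ -9.6 -52.9]
12.2 [0.4263 0.0615 0.1103]
-0.0074 -0.0220 0.0000 0 0 0; -0.0071 -0.0146 0.0000 0 0 0; -0.0064 -0.0073 0.0000 0 0 0; -0.0052 -0.0001 0.0000 0 0 0; -0.0037 0.0070 0.0000 0 0 0; -0.0016 0.0140 0.0000 0 0 0; 0.0008 0.0208 0.0000 0 0 0; 0.0036 0.0274 0.0000 0 0 0; 0.0067 0.0338 0.0000 0 0 0; 0.0103 0.0399 0.0000 0 0 0; 0.0141 0.0459 0.0000 0 0 0; 0.0183 0.0515 0.0000 0 0 0
final cmd [0.4444 0.1114] 0.11 t 13.399999999999999 ang -218.23504761104638 w 0.5861390247917754
```

View pics/e_wrist.png

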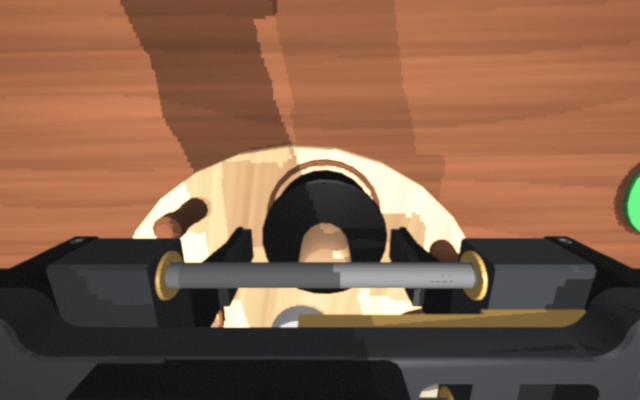

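The view shows the knob at (326,245), nearly centred. The finder's top hit was a peg, so I'll drop it and use the second hit, which lies at the right radius.

```bash
python3 - <<'E'
from fit import *
L=pickle.load(open('log.pkl','rb')); c=list(L[-1]); c[3]=c[3][1:]; L[-1]=tuple(c)
L=[x for x in L if x[0]=='wrist']; pickle.dump(L,open('log.pkl','wb'))
import fit as F
for sc in (1,.7,.4):
    F.k=.001/.037*sc;F.d=.0004/.037*sc
    q=F.fit(); cmd=(.4509-.0248,-.0356+.0955,.11); print(sc,env.get_state()['t'])
    F.rows(q,env.get_state()['t'],cmd,[.11]*12)
E
```

```text
fit th0 107.8 w0 0.886 axis 0.5455 0.0398
  wrist 5.60 [ 0.8 -1.6]
  wrist 6.90 [-0.2 -0.2]
  wrist 8.30 [0.  0.7]
  wrist 9.60 [ 1.  -2.2]
  wrist 12.10 [-0.2  1. ]
1 12.2
0.0053 0.0170 0.0000 0 0 0; 0.0080 0.0245 0.0000 0 0 0; 0.0112 0.0318 0.0000 0 0 0; 0.0149 0.0388 0.0000 0 0 0; 0.0190 0.0456 0.0000 0 0 0; 0.0235 0.0520 0.0000 0 0 0; 0.0284 0.0581 0.0000 0 0 0; 0.0337 0.0638 0.0000 0 0 0; 0.0393 0.0692 0.0000 0 0 0; 0.0452 0.0741 0.0000 0 0 0; 0.0514 0.0787 0.0000 0 0 0; 0.0578 0.0828 0.0000 0 0 0
final cmd [0.4839 0.1427] 0.11 t 13.399999999999999 ang -239.10592670339312 w 0.6361938711668954
fit th0 106.1 w0 0.852 axis 0.5443 0.0383
  wrist 5.60 [-0.8 -0.4]
  wrist 6.90 [1.6 0.4]
  wrist 8.30 [-0.3 -0.3]
  wrist 9.60 [-0.4 -0.8]
  wrist 12.10 [ 0.4 -0.6]
0.7 12.2
0.0054 0.0192 0.0000 0 0 0; 0.0085 0.0270 0.0000 0 0 0; 0.0121 0.0345 0.0000 0 0 0; 0.0163 0.0417 0.0000 0 0 0; 0.0209 0.0486 0.0000 0 0 0; 0.0260 0.0552 0.0000 0 0 0; 0.0315 0.0613 0.0000 0 0 0; 0.0374 0.0671 0.0000 0 0 0; 0.0436 0.0724 0.0000 0 0 0; 0.0502 0.0772 0.0000 0 0 0; 0.0571 0.0816 0.0000 0 0 0; 0.0642 0.0855 0.0000 0 0 0
final cmd [0.4903 0.1454] 0.11 t 13.399999999999999 ang -243.25027505015854 w 0.6763730277988589
fit th0 104.3 w0 0.819 axis 0.5431 0.0372
  wrist 5.60 [-2.5  0.3]
  wrist 6.90 [3.3 0.7]
  wrist 8.30 [-0.5 -1.6]
  wrist 9.60 [-1.6  0.1]
  wrist 12.10 [ 0.8 -3. ]
0.4 12.2
0.0057 0.0222 0.0000 0 0 0; 0.0093 0.0302 0.0000 0 0 0; 0.0135 0.0379 0.0000 0 0 0; 0.0181 0.0453 0.0000 0 0 0; 0.0233 0.0523 0.0000 0 0 0; 0.0290 0.0589 0.0000 0 0 0; 0.0352 0.0650 0.0000 0 0 0; 0.0417 0.0707 0.0000 0 0 0; 0.0487 0.0759 0.0000 0 0 0; 0.0559 0.0806 0.0000 0 0 0; 0.0635 0.0847 0.0000 0 0 0; 0.0714 0.0883 0.0000 0 0 0
final cmd [0.4975 0.1482] 0.11 t 13.399999999999999 ang -247.6339020919368 w 0.718035012853997
```

```bash
python3 - <<'E'
import fit as F
F.k=.001/.037*.78;F.d=.0004/.037*.78
q=F.fit(verbose=False);F.rows(q,12.2,(.4261,.0599,.11),[.11]*10)
print(F.pos(q,13.25)-[.4261,.0599])
E
```

```text
0.0054 0.0186 0.0000 0 0 0; 0.0084 0.0263 0.0000 0 0 0; 0.0119 0.0338 0.0000 0 0 0; 0.0159 0.0410 0.0000 0 0 0; 0.0204 0.0478 0.0000 0 0 0; 0.0253 0.0543 0.0000 0 0 0; 0.0307 0.0605 0.0000 0 0 0; 0.0364 0.0662 0.0000 0 0 0; 0.0425 0.0715 0.0000 0 0 0; 0.0488 0.0764 0.0000 0 0 0
final cmd [0.4749 0.1363] 0.11 t 13.2 ang -234.4970712076715 w 0.6700677491134323
[0.0522 0.0787]
```

>>> carry_out --rows "0.0054 0.0186 0 0 0 0; 0.0084 0.0263 0 0 0 0; 0.0119 0.0338 0 0 0 0; 0.0159 0.041 0 0 0 0; 0.0204 0.0478 0 0 0 0; 0.0253 0.0543 0 0 0 0; 0.0307 0.0605 0 0 0 0; 0.0364 0.0662 0 0 0 0; 0.0425 0.0715 0 0 0 0; 0.0505 0.0775 0 0 0 0"

```text
t: 13.2
position: [0.4771, 0.1377, 0.1103]
tcp_rot: [-0.0, 0.01, 1.0, 0.0]
wrist_force: [-1.1, 0.4, 0.8]
grip_width: 0.087
gripper_force: 0.0
```

```bash
python3 - <<'E'
import fit as F; from fit import *
s=env.get_state();print(s['position'],s['joints'],s['wrist_force'])
F.look('f',('wrist',))
L=pickle.load(open('log.pkl','rb')); c=list(L[-1]); c[3]=sorted(c[3],key=lambda k:np.hypot(*(k[1][:2]-c[4]['position'][:2]))); L[-1]=tuple(c);pickle.dump(L,open('log.pkl','wb'))
for sc in (1,.78,.55):
    F.k=.001/.037*sc;F.d=.0004/.037*sc
    q=F.fit(); print(sc); F.rows(q,env.get_state()['t'],(.4766,.1374,.11),[.11]*12)
E
```

```text
[0.4771 0.1377 0.1103] [-0.6054  0.1695  0.253   1.9614 -0.0498  1.0166  1.2202] [-1.1085  0.3533  0.8022]
f wrist 13.200 tcp [0.4771 0.1377 0.1103] [(0.87, array([0.472 , 0.1356]), np.float64(127.4), np.float64(0.119))]
fit th0 107.9 w0 0.887 axis 0.5456 0.0399
  wrist 5.60 [ 0.9 -1.7]
  wrist 6.90 [-0.3 -0.3]
  wrist 8.30 [-0.   0.7]
  wrist 9.60 [ 1.2 -2.4]
  wrist 12.10 [-0.3  0.3]
  wrist 13.20 [0.1 1. ]
1
0.0080 0.0058 0.0000 0 0 0; 0.0147 0.0095 0.0000 0 0 0; 0.0216 0.0127 0.0000 0 0 0; 0.0286 0.0155 0.0000 0 0 0; 0.0358 0.0178 0.0000 0 0 0; 0.0430 0.0197 0.0000 0 0 0; 0.0503 0.0210 0.0000 0 0 0; 0.0577 0.0220 0.0000 0 0 0; 0.0651 0.0224 0.0000 0 0 0; 0.0725 0.0225 0.0000 0 0 0; 0.0798 0.0220 0.0000 0 0 0; 0.0870 0.0211 0.0000 0 0 0
final cmd [0.5636 0.1585] 0.11 t 14.5 ang -278.6391958135409 w 0.6066861250920917
fit th0 106.1 w0 0.859 axis 0.5442 0.0389
  wrist 5.60 [-0.7 -1.1]
  wrist 6.90 [1.3 0.3]
  wrist 8.30 [ 0.1 -0.4]
  wrist 9.60 [-0.1 -1.5]
  wrist 12.10 [0.9 0.7]
  wrist 13.20 [-1.3 -0.1]
0.78
0.0102 0.0069 0.0000 0 0 0; 0.0173 0.0104 0.0000 0 0 0; 0.0246 0.0135 0.0
[... 254 characters left out ...]
0 0 0 0
final cmd [0.5701 0.1561] 0.11 t 14.5 ang -282.441075676998 w 0.6389477118434591
fit th0 104.4 w0 0.829 axis 0.5429 0.0380
  wrist 5.60 [-2.3 -0.4]
  wrist 6.90 [3.  0.8]
  wrist 8.30 [ 0.3 -1.5]
  wrist 9.60 [-1.5 -0.7]
  wrist 12.10 [2.1 0.9]
  wrist 13.20 [-3.1 -1.3]
0.55
0.0128 0.0080 0.0000 0 0 0; 0.0204 0.0114 0.0000 0 0 0; 0.0281 0.0143 0.0000 0 0 0; 0.0360 0.0167 0.0000 0 0 0; 0.0441 0.0185 0.0000 0 0 0; 0.0522 0.0197 0.0000 0 0 0; 0.0603 0.0204 0.0000 0 0 0; 0.0685 0.0205 0.0000 0 0 0; 0.0767 0.0201 0.0000 0 0 0; 0.0847 0.0191 0.0000 0 0 0; 0.0927 0.0176 0.0000 0 0 0; 0.1005 0.0156 0.0000 0 0 0
final cmd [0.5771 0.153 ] 0.11 t 14.5 ang -286.59260100499483 w 0.673831070735627
```

>>> carry_out --rows "0.0091 0.0063 0 0 0 0; 0.016 0.01 0 0 0 0; 0.0231 0.0131 0 0 0 0; 0.0303 0.0158 0 0 0 0; 0.0377 0.018 0 0 0 0; 0.0452 0.0198 0 0 0 0; 0.0527 0.0209 0 0 0 0; 0.0603 0.0217 0 0 0 0; 0.0679 0.022 0 0 0 0; 0.0785 0.0216 0 0 0 0"

```text
t: 14.3
position: [0.5556, 0.1591, 0.1103]
tcp_rot: [-0.0, 0.01, 1.0, 0.0]
wrist_force: [0.6, -0.2, 0.4]
grip_width: 0.087
gripper_force: 0.0
```

```bash
python3 - <<'E'
import fit as F; from fit import *
s=env.get_state();print(s['position'],s['joints'],s['wrist_force'])
F.look('g',('wrist',))
L=pickle.load(open('log.pkl','rb')); c=list(L[-1]); c[3]=sorted(c[3],key=lambda k:np.hypot(*(k[1][:2]-c[4]['position'][:2]))); L[-1]=tuple(c);pickle.dump(L,open('log.pkl','wb'))
for sc in (1,.85,.7):
    F.k=.001/.037*sc;F.d=.0004/.037*sc
    q=F.fit(); print(sc); F.rows(q,env.get_state()['t'],(.5551,.159,.11),[.11]*12)
E
```

```text
[0.5556 0.1591 0.1103] [-0.5737  0.3399  0.2586  1.7546 -0.0981  1.0599  1.269 ] [ 0.648  -0.205   0.3623]
g wrist 14.300 tcp [0.5556 0.1591 0.1103] [(0.76, array([0.5556, 0.1608]), np.float64(84.4), np.float64(0.12))]
fit th0 108.3 w0 0.890 axis 0.5459 0.0397
  wrist 5.60 [ 1.3 -1.4]
  wrist 6.90 [-0.4 -0.5]
  wrist 8.30 [-0.3  0.9]
  wrist 9.60 [ 1.3 -2.2]
  wrist 12.10 [-0.9 -0.5]
  wrist 13.20 [-1.3  0.4]
  wrist 14.30 [4.6 1.2]
1
0.0105 -0.0009 0.0000 0 0 0; 0.0176 -0.0023 0.0000 0 0 0; 0.0246 -0.0041 0.0000 0 0 0; 0.0315 -0.0064 0.0000 0 0 0; 0.0382 -0.0090 0.0000 0 0 0; 0.0447 -0.0120 0.0000 0 0 0; 0.0509 -0.0154 0.0000 0 0 0; 0.0570 -0.0192 0.0000 0 0 0; 0.0627 -0.0232 0.0000 0 0 0; 0.0682 -0.0276 0.0000 0 0 0; 0.0735 -0.0323 0.0000 0 0 0; 0.0784 -0.0372 0.0000 0 0 0
final cmd [0.6335 0.1218] 0.11 t 15.600000000000001 ang -316.8513096401776 w 0.5791471678475758
fit th0 106.9 w0 0.869 axis 0.5449 0.0393
  wrist 5.60 [-0.1 -1.3]
  wrist 6.90 [ 0.7 -0.1]
  wrist 8.30 [-0.1 -0. ]
  wrist 9.60 [ 0.3 -1.8]
  wrist 12.10 [ 0.2 -0. ]
  wrist 13.20 [-1.7 -0.2]
  wrist 14.30 [1.5 1.8]

[... 410 characters left out ...]
20.5053293170582 w 0.6038977534284782
fit th0 105.2 w0 0.847 axis 0.5436 0.0391
  wrist 5.60 [-1.8 -1.5]
  wrist 6.90 [1.8 0.2]
  wrist 8.30 [ 0.3 -1.2]
  wrist 9.60 [-0.7 -1.7]
  wrist 12.10 [1.6 0.9]
  wrist 13.20 [-1.1 -0.6]
  wrist 14.30 [-0.3  2.3]
0.7
0.0162 -0.0031 0.0000 0 0 0; 0.0237 -0.0051 0.0000 0 0 0; 0.0311 -0.0076 0.0000 0 0 0; 0.0382 -0.0106 0.0000 0 0 0; 0.0451 -0.0140 0.0000 0 0 0; 0.0518 -0.0179 0.0000 0 0 0; 0.0581 -0.0221 0.0000 0 0 0; 0.0642 -0.0267 0.0000 0 0 0; 0.0700 -0.0317 0.0000 0 0 0; 0.0754 -0.0370 0.0000 0 0 0; 0.0804 -0.0427 0.0000 0 0 0; 0.0851 -0.0486 0.0000 0 0 0
final cmd [0.6402 0.1104] 0.11 t 15.600000000000001 ang -323.5759781265723 w 0.6277694648988774
```

The drag scale settles at 0.85, with residuals below 2 mm. One more second of accompaniment, easing down to grip height.

>>> carry_out --rows "0.014 -0.0022 0 0 0 0; 0.0213 -0.0039 0 0 0 0; 0.0285 -0.0061 0 0 0 0; 0.0355 -0.0088 0 0 0 0; 0.0423 -0.0118 0 0 0 0; 0.0489 -0.0153 0 0 0 0; 0.0552 -0.0191 0 0 0 0; 0.0613 -0.0233 -0.001 0 0 0; 0.067 -0.0279 -0.002 0 0 0; 0.0747 -0.035 -0.002 0 0 0"

```text
t: 15.4
position: [0.63, 0.1239, 0.108]
tcp_rot: [-0.0, 0.01, 1.0, 0.0]
wrist_force: [0.9, 0.0, 0.6]
grip_width: 0.0869
gripper_force: 0.0
```

```bash
python3 - <<'E'
import fit as F; from fit import *
s=env.get_state();print(s['position'],s['joints'],s['wrist_force'])
F.look('i',('wrist',))
L=pickle.load(open('log.pkl','rb')); c=list(L[-1]); c[3]=sorted(c[3],key=lambda k:np.hypot(*(k[1][:2]-c[4]['position'][:2]))); L[-1]=tuple(c);pickle.dump(L,open('log.pkl','wb'))
for sc in (.85,):
    F.k=.001/.037*sc;F.d=.0004/.037*sc
    q=F.fit(); print(sc); F.rows(q,env.get_state()['t'],(.6298,.124,.108),[.107]*12)
    F.rows(q,env.get_state()['t']+1.2,F.pos(q,env.get_state()['t']+1.2).tolist()+[.107],[.107,.115,.13,.15,.175,.2,.22,.235]) 
E
```

```text
[0.63   0.1239 0.108 ] [-0.4755  0.4752  0.2763  1.5781 -0.1403  1.1083  1.385 ] [0.878  0.0457 0.6384]
i wrist 15.400 tcp [0.63   0.1239 0.108 ] [(0.6, array([0.6263, 0.1259]), np.float64(45.7), np.float64(0.118))]
fit th0 106.8 w0 0.869 axis 0.5448 0.0393
  wrist 5.60 [-0.1 -1.3]
  wrist 6.90 [ 0.8 -0. ]
  wrist 8.30 [0. 0.]
  wrist 9.60 [ 0.4 -1.8]
  wrist 12.10 [0.3 0.1]
  wrist 13.20 [-1.4 -0.1]
  wrist 14.30 [1.8 1.9]
  wrist 15.40 [-1.  -0.5]
0.85
0.0074 -0.0082 -0.0010 0 0 0; 0.0118 -0.0139 -0.0010 0 0 0; 0.0159 -0.0199 -0.0010 0 0 0; 0.0196 -0.0260 -0.0010 0 0 0; 0.0229 -0.0324 -0.0010 0 0 0; 0.0258 -0.0389 -0.0010 0 0 0; 0.0284 -0.0455 -0.0010 0 0 0; 0.0305 -0.0522 -0.0010 0 0 0; 0.0322 -0.0591 -0.0010 0 0 0; 0.0335 -0.0660 -0.0010 0 0 0; 0.0344 -0.0729 -0.0010 0 0 0; 0.0349 -0.0798 -0.0010 0 0 0
final cmd [0.6647 0.0442] 0.107 t 16.7 ang -357.64891306516097 w 0.5786071281485856
0.0001 -0.0069 0.0000 0 0 0; -0.0002 -0.0138 0.0080 0 0 0; -0.0009 -0.0207 0.0230 0 0 0; -0.0020 -0.0274 0.0430 0 0 0; -0.0035 -0.0341 0.0680 0 0 0; -0.0053 -0.0406 0.0930 0 0 0; -0.0075 -0.0470 0.1130 0 0 0; -0.0101 -0.0533 0.1280 0 0 0
final cmd [ 0.6546 -0.0091] 0.235 t 17.5 ang -383.760633090758 w 0.5607861777530514
```

>>> carry_out --rows "0.0074 -0.0082 -0.001 0 0 -0.12; 0.0118 -0.0139 -0.001 0 0 -0.24; 0.0159 -0.0199 -0.001 0 0 -0.36; 0.0196 -0.026 -0.001 0 0 -0.48; 0.0229 -0.0324 -0.001 0 0 -0.6; 0.0258 -0.0389 -0.001 0 0 -0.72; 0.0284 -0.0455 -0.001 0 0 -0.84; 0.0305 -0.0522 -0.001 0 0 -0.96" --fingers 0 --squeeze 25

```text
t: 16.3
position: [0.6603, 0.0718, 0.1073]
tcp_rot: [-0.0, 0.249, 0.969, 0.0]
wrist_force: [-0.2, -0.8, 0.5]
grip_width: 0.0311
gripper_force: 0.0
```

```bash
python3 - <<'E'
import fit as F; from fit import *
s=env.get_state();print(s['t'],s['position'],s['joints'],s['wrist_force'],s['grip_width'],s['gripper_force'])
F.k=.001/.037*.85;F.d=.0004/.037*.85
q=F.fit(verbose=False)
F.rows(q,s['t'],(.6298+.0305,.124-.0522,.107),[.107,.107,.11,.116,.126,.141,.16,.18,.2,.22,.235,.245])
E
```

```text
16.3 [0.6603 0.0718 0.1073] [-0.4562  0.5332  0.3826  1.5181 -0.2116  1.1313  1.0363] [-0.227  -0.8063  0.4521] 0.03114433476150517 0.0
0.0017 -0.0069 0.0000 0 0 0; 0.0030 -0.0138 0.0000 0 0 0; 0.0039 -0.0207 0.0030 0 0 0; 0.0044 -0.0276 0.0090 0 0 0; 0.0044 -0.0345 0.0190 0 0 0; 0.0041 -0.0414 0.0340 0 0 0; 0.0034 -0.0483 0.0530 0 0 0; 0.0023 -0.0550 0.0730 0 0 0; 0.0009 -0.0617 0.0930 0 0 0; -0.0010 -0.0682 0.1130 0 0 0; -0.0032 -0.0746 0.1280 0 0 0; -0.0057 -0.0809 0.1380 0 0 0
final cmd [ 0.6546 -0.0091] 0.245 t 17.5 ang -383.760633090758 w 0.5607861777530514
```

>>> carry_out --rows "0.0017 -0.0069 0 0 0 -0.12; 0.003 -0.0138 0 0 0 -0.24; 0.0039 -0.0207 0 0 0 -0.36; 0.0044 -0.0276 0 0 0 -0.47"

```text
t: 16.7
position: [0.6647, 0.0442, 0.1073]
tcp_rot: [-0.0, 0.361, 0.933, 0.0]
wrist_force: [0.3, 0.5, -0.5]
grip_width: 0.0295
gripper_force: 25.0
```

Gripped at 29.5 mm with 25 N. Lifting straight off while travelling with the pot.

>>> carry_out --rows "0 -0.0069 0.006 0 0 -0.115; -0.0003 -0.0138 0.016 0 0 -0.23; -0.001 -0.0207 0.031 0 0 -0.34; -0.0021 -0.0274 0.05 0 0 -0.45; -0.0035 -0.0341 0.072 0 0 -0.55; -0.0054 -0.0406 0.095 0 0 -0.62; -0.007 -0.046 0.117 0 0 -0.66; -0.008 -0.05 0.137 0 0 -0.68; -0.009 -0.052 0.152 0 0 -0.68; -0.009 -0.053 0.16 0 0 -0.68; -0.009 -0.053 0.16 0 0 -0.68; -0.009 -0.053 0.16 0 0 -0.68"

```text
t: 17.9
position: [0.6555, -0.0084, 0.2663]
tcp_rot: [-0.001, 0.512, 0.859, -0.0]
wrist_force: [0.5, 0.2, -1.3]
grip_width: 0.0293
gripper_force: 25.0
```

```bash
python3 - <<'E'
from look import *
s=env.get_state();print(s['t'],s['position'],s['tcp_rot'],s['wrist_force'],s['grip_width'],s['gripper_force'],abs(np.array(s['qvel'])).max())
snap('scene','z_scene');
im=cv2.imread('pics/z_scene.png')[60:310,180:500]
cv2.imwrite('pics/z.png',cv2.resize(im,(768,600),interpolation=cv2.INTER_CUBIC))
E
```

```text
17.9 [ 0.6555 -0.0084  0.2663] [-0.0005  0.5121  0.8589 -0.0002] [ 0.5354  0.1987 -1.2576] 0.02929003072525657 24.999980530701578 0.008568103261183058
```

View pics/z.png

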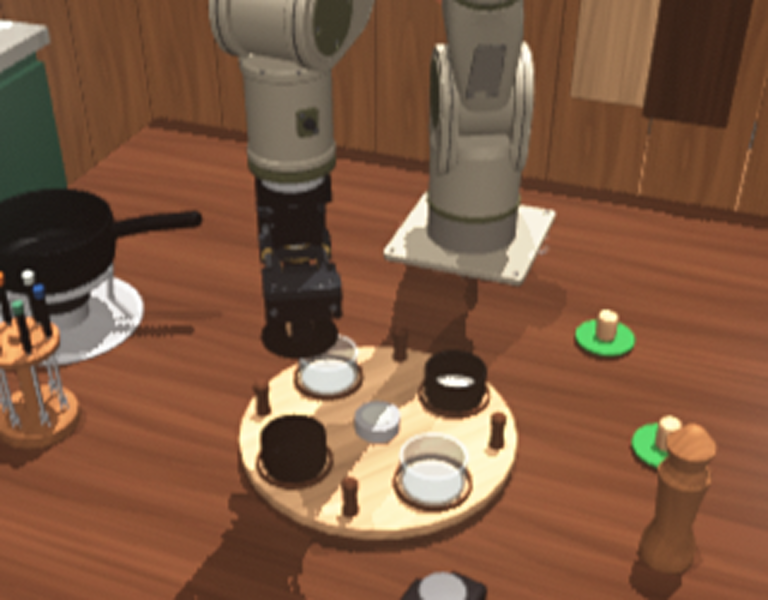

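The lid is held level at crop (300,335), about 16 cm above the tray's seat. The sauce pot stands open in its well at (293,447), and all the dishes are upright. Handing in.

```bash
python3 -c "
from rig import env
print(env.job_done())"
```

```text
the job is handed in; nothing more can be done
None
```

I pushed the carousel clockwise by a peg (about one turn in 7–8 s when I let go), kept the open fingers around the knob for about 6 s, and lifted the lid off while it turned; at hand-in, 18 s on the robot's clock, the lid was held level about 16 cm above its seat, with the dishes upright and nothing else touched as far as the pictures and forces show.

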